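# Reset the dividers of an offcut tray and sort the offcuts into it

## Task

Slide the two dividers of the tray and re-sort the offcuts so that each of the four lies flat on the tray floor in a bay of its own: in the far channel the long piece (now on the sloping rest) to the left of the divider and the short piece (now in the near channel) to the right of it; in the near channel the block that is already there stays on the left and the flat piece from the saw table goes to the right. Left and right, near and far are as the robot sees them; leave the sanding block, tape measure and spanner where they are.

Things in the scene. Friction and masses are not known exactly. Their poses are not given: they have to be found in the camera images.
- tray: Fixed plywood tray 228 (x) x 332 (y) x 36 mm high, walls 6 mm, floor top 6 mm above its underside. Origin: centre of the underside, on the work surface; +x away from the robot, +y left (yaw within 0.1 rad). A middle wall along y splits it into a far channel (centred on x = +0.0555 m) and a near one (x = -0.0555), each 105 mm wide and 320 mm long inside (y -0.160 to 0.160).
- far_divider (a joint): Far channel's divider: its y in the tray frame (m), -0.11 to 0.11. An upright aluminium plate 8 mm thick across the channel, from the floor to 49 mm above the work surface, with a black tab on top, 40 (x) x 14 (y) mm, from 49 to 85 mm above the work surface. Slides with about 1.5 N of friction and stays where it is left.
- near_divider (a joint): The same for the near channel's divider.
- far_tab (a point): Centre of the top face of the far divider's tab, 85 mm above the work surface, on the channel's centre line; axes as the tray's.
- near_tab (a point): The same for the near divider.
- rest: Fixed plywood sloping rest 105 (x) x 170 (y) x 77 mm; origin: centre of its underside. Its deck slopes 35 degrees, low edge (20 mm up) towards the robot. Two pegs, 10 mm thick, at y = +-62 mm, standing 14 mm out of the deck, stop the long piece from sliding down; between them its lower edge is free.
- long_piece: Longest wooden offcut, 45 (x) x 190 (y, its length) x 35 mm (z), about 0.19 kg. Origin: centre of its underside. Starts on the sloping rest, its length level along the rest's y, its z square to the 35 degree deck, its x pointing up the slope.
- short_piece: Short wooden offcut 55 (x) x 90 (y, its length) x 42 mm (z). Origin at the centre of its underside. It starts on the tray floor in the near channel, to the right of the divider. About 0.13 kg.
- flat_piece: Flat wooden offcut 60 (x) x 150 (y, its length) x 25 mm (z), about 0.14 kg. Origin: centre of its underside. Starts on the work surface left of the rip fence, its length within 0.45 rad of straight away from the robot; it and the sanding block may have changed places.
- block: Wooden block 50 (x) x 110 (y, its length) x 50 mm (z) on the tray floor in the near channel, left of the divider. Origin at the centre of its underside.
- sanding_block: Bystander: paper-wrapped sanding block 64 x 113 (y) x 32 mm, origin: centre of its underside; near the flat piece, left of the rip fence. The fence is a fixed bar along x (world y 0.065 to 0.135 m), 71 mm high; the blade guard (world x 0.525 to 0.84, y 0.37 to 0.43 m) is 126 mm high.
- tape_measure: Bystander: tape measure, 40 x 82 x 72 mm, behind the tray. Origin at the centre of its underside.
- spanner: Bystander: spanner, 38 x 205 (y) x 10 mm, behind the tray. Origin at the centre of its underside.

How it is judged (in metres and radians):
At the end, for the whole second after the job is handed in: All four offcuts lie flat (within 0.08 rad) and at rest on the tray floor (underside within 5 mm of it): long piece in the far channel left of the far divider, short piece in the far channel right of it, flat piece in the near channel right of the near divider, block in the near channel left of it (x of long_piece in the frame of tray between 0.02 and 0.092 m and z of each of long_piece, short_piece, flat_piece, block in the frame of tray below 0.011 m and angle between each of long_piece, short_piece, flat_piece, block's own z axis and vertical below 0.08 rad and linear speed of each of long_piece, short_piece, flat_piece, block below 0.02 m/s and y of long_piece in the frame of far_tab between 0.085 and 0.16 m and x of short_piece in the frame of tray between 0.02 and 0.092 m and y of short_piece in the frame of far_tab between -0.16 and -0.04 m and x of flat_piece in the frame of tray between -0.092 and -0.02 m and y of flat_piece in the frame of near_tab between -0.2 and -0.065 m and x of block in the frame of tray between -0.092 and -0.02 m and y of block in the frame of near_tab between 0.045 and 0.2 m); the robot touches nothing.
It fails at once if a bystander (sanding block, tape measure, spanner) moved more than 30 mm (distance of any of sanding_block, tape_measure, spanner from where it was at the start of the episode above 0.03 m).
It also fails if it takes over 72 s, if anything falls off the work surface, if the arm or the gripper's body presses on something with over 40 N, if the wrist force passes 120 N, or if a joint passes its speed limit or range.

## Robot

A 6-joint arm with a two-finger parallel gripper is mounted at the origin on a cart in front of the work surface, level with it; the furniture and walls round the work are solid. World frame = base frame: x ahead of the robot, y to its left, z up, the work surface at z = 0. Lengths are in mm, angles in rad, forces in N, time in s.
With the tool pointing down it reaches from about 325 to 850 mm from the base axis. Payload 4.4 kg.
Tool frame: the origin (TCP) lies at the very end of the fingers, on their centre line; the grasp point (between the pads) lies 19 mm behind it (robot.pinch_z is the distance from the TCP to the grasp point, in mm); z points along the fingers, y is the line along which they close (so a half turn about z gives the same grasp; the last joint's range is limited). The gripper opens to 94 mm and grips with 3 to 60 N. Pads are 16 mm wide; open, the fingers measure 119 mm over their backs; the gripper's body (75 mm by 177 mm) begins 78 mm behind the grasp point.
Start: joints at [1.028, 0.207, 1.542, -0, 1.393, -0.15], TCP at [220.106, 531.207, 205.447] pointing down, gripper open.
Joint ranges: [-2.73, 2.73], [-0.86, 2.22], [0.23, 2.46], [-1.11, 4.25], [0.08, 2.63], [-2.82, 2.82]. Speed limits (rad/s): [2.79, 2.79, 3.14, 3.14, 3.14, 3.14].

## Interface

Orientations are given as a 3x3 rotation matrix whose columns are the frame's x, y, z axes.
In Python, from station import robot gives the robot as it stands.
- The arm moves only by the tool carry_out, never from a script. Its argument "plan" is a list of rows, each a list of 2 entries, a list of its own where there are three numbers: the shift along the tool's x, y, z in cm, then the turn, a rotation vector about the tool's x, y, z in rad. In form: [[[x, y, z], [rx, ry, rz]], ...]. A call has 1 to 10 rows; each row shifts and turns the commanded pose from where the row before left it, along the tool's axes as they then stand; what a row does not reach is not made up. A row lasts 1/12 s, in which the tool goes at most 41.7 mm and 7.16 degrees, less where a joint would pass 70% of its speed; a pose out of reach is approached as far as the arm can. A call is refused whole if a number of a shift passes 4.17 or a number of a turn 0.125, either way. A call with a gripper value outside its range is refused whole. "claw" is the finger opening in cm, from 0 to 9.4, set as the call begins (left out, the last holds). The fingers move at their own pace and stop on an object; "squeeze" is the grip in N (left out, the last holds). Time passes only in rows, so rows that do not move let the fingers close. It gives the time, the measured TCP pose, the force, the opening and the grip force at its end, in the units of the state.
- robot.state(): the state, without advancing time (a new reading comes with each control period).
- robot.capture(name): name is "scene" or "side" or "wrist"; returns the picture (480x640x3 uint8, red, green, blue); there is no depth.
- robot.calibration(name): a dict with "K" (3x3 intrinsics, pixels), "world_from_camera" (4x4, takes a point from camera to world coordinates). Camera axes: x right, y up, looking along -z (the intrinsics and any distortion apply to the point x, -y, -z); pixel columns grow to the right and rows downward; lengths in mm; the calibration is good to about 2 mm. A picture is of the moment at which its call begins: read the wrist's pose just before it. calibration takes no time and is no camera call; for the wrist camera it gives the pose at the moment of the call.
- robot.finish_job(): hands the job in; it is judged then, once.
The state is a dict: "time": time; "joints": joint angles; "qvel": joint speeds; "tau": joint torques, N m; "tcp_pos": TCP position; "tcp_rot": TCP orientation; "force": force on the tool from outside, world axes, zero at the start; "ft_torque": the same for the moment, N m; "width": finger opening in mm; "gripper_force": force on a finger pad.
Only numpy, scipy, OpenCV 4.12 (cv2) and the standard library are available. Lean on these libraries where they do the work, as an engineer would, in place of code of your own. Each camera call takes 0.05 s, during which the arm holds its last target. There are 200 camera calls.

## Working session

There is one attempt and no reset: what is moved stays moved. The work goes in short steps, Python scripts to look and compute and a tool call to move; the robot and the scene stay as the last step left them, time stands still between calls to the robot, and variables do not carry over. Pictures are saved under pics/ and viewed, at most 10 in all, crops included, and the job is handed in when it is done.

Besides the shell and the picture viewer there is one more tool, called after "Call:" by a JSON object that holds its "name" and its "arguments", one argument or row to a line. carry_out: Moves the arm, as the interface text tells. Its arguments: {"type":"object","properties":{"plan":{"type":"array"},"claw":{"type":"number"},"squeeze":{"type":"number"}},"required":["plan"]}

```bash
ls; mkdir -p pics; python3 - <<'E'
from station import robot
import cv2,numpy as np
for n in("scene","side"):
    cv2.imwrite(f"pics/{n}0.png",robot.capture(n)[:,:,::-1])
    c=robot.calibration(n);print(n,np.round(c["K"],1).tolist(),np.round(c["world_from_camera"],3).tolist(),[k for k in c])
print(robot.state())
E
```

```text
pics
scene [[434.1, 0.0, 313.1], [0.0, 434.1, 234.5], [0.0, 0.0, 1.0]] [[0.732, 0.392, -0.557, 5.211], [-0.681, 0.438, -0.587, -564.578], [0.014, 0.809, 0.587, 706.555], [0.0, 0.0, 0.0, 1.0]] ['K', 'world_from_camera']
side [[491.9, 0.0, 314.6], [0.0, 491.9, 232.3], [0.0, 0.0, 1.0]] [[0.998, -0.031, 0.046, 639.544], [0.055, 0.559, -0.827, -989.251], [-0.001, 0.829, 0.56, 795.739], [0.0, 0.0, 0.0, 1.0]] ['K', 'world_from_camera']
{'time': 0.1, 'joints': array([ 1.02749056e+00,  2.07350258e-01,  1.54278907e+00, -1.14993786e-05,
        1.39352605e+00, -1.50489140e-01]), 'qvel': array([ 0.00116676, -0.00123533, -0.00397611, -0.00059709,  0.00216044,
        0.00057194]), 'tau': array([-1.12443493e-03, -3.71868968e+01, -2.82289660e+01,  6.99935574e-02,
        3.11766390e-02, -2.42474721e-05]), 'tcp_pos': array([219.73102219, 530.56775894, 204.40860205]), 'tcp_rot': array([[-9.23835167e-01,  3.82789050e-01, -1.06184541e-03],
       [ 3.82790406e-01,  9.23833500e-01, -1.78011502e-03],
       [ 2.99559822e-04, -2.05099709e-03, -9.99997852e-01]]), 'force': array([ 0.47262273, -0.0081613 ,  0.32515043]), 'ft_torque': array([-0.00037964, -0.05210512, -0.00604205]), 'gripper_force': 0.0, 'width': 93.92076496274441}
```

View pics/scene0.png

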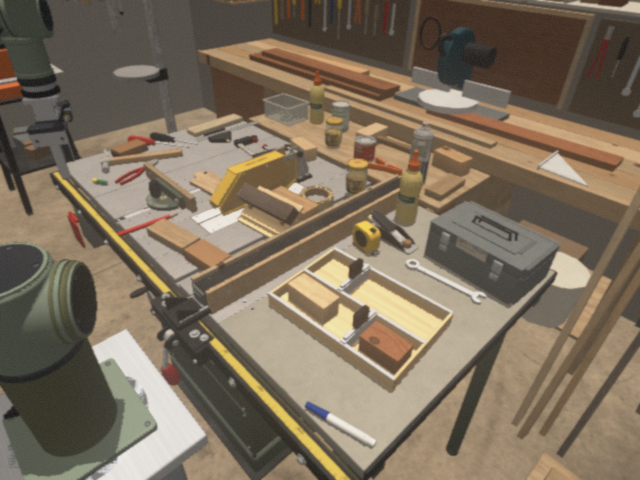

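View pics/side0.png

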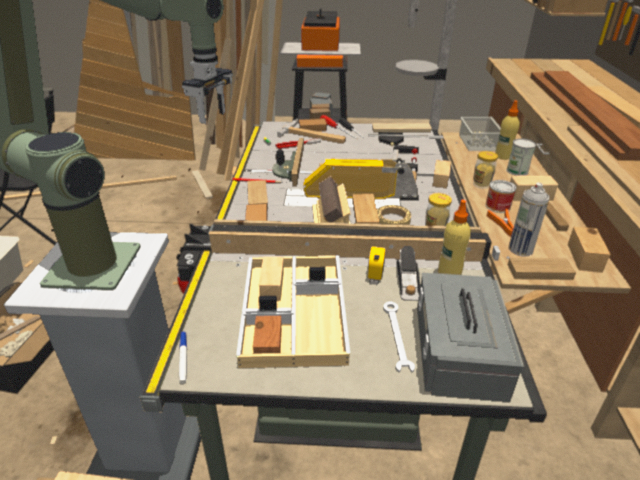

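The scene view shows the tray at about (360,315), with the block at (312,295), the short piece at (387,343) and tabs at (355,268) and (361,316). The dark long piece on the rest is at (267,205), and there are pieces left of the fence at about (187,243). The side view shows the same things. I'll enlarge the crops and check the wrist view.

```bash
python3 - <<'E'
from station import robot
import cv2,numpy as np
a=cv2.imread("pics/scene0.png");b=cv2.imread("pics/side0.png")
A=cv2.resize(a[170:300,130:330],(800,520)[:2],interpolation=cv2.INTER_CUBIC)[:,:]
r=lambda im,w,h:cv2.resize(im,(w,h),interpolation=cv2.INTER_CUBIC)
# TL scene fence-left x2 ; TR side fence-left ; BL scene tray ; BR side tray
o=np.zeros((600,800,3),np.uint8)
o[:300,:400]=r(a[160:280,140:300],400,300)   #2.5x
o[:300,400:]=r(b[160:250,230:350],400,300)   #3.33x
o[300:,:400]=r(a[240:390,260:460],400,300)   #2x
o[300:,400:]=r(b[245:365,230:390],400,300)   #2.5x
cv2.imwrite("pics/crop1.png",o)
cv2.imwrite("pics/wrist0.png",robot.capture("wrist")[:,:,::-1])
s=robot.state();c=robot.calibration("wrist");print(np.round(c["K"],1).tolist(),np.round(c["world_from_camera"],3).tolist())
R=s["tcp_rot"];W=c["world_from_camera"];print(np.round(R.T@W[:3,:3],3),R.T@(W[:3,3]-s["tcp_pos"]))
E
```

```text
[[419.3, 0.0, 315.6], [0.0, 419.3, 242.7], [0.0, 0.0, 1.0]] [[0.382, -0.895, -0.23, 154.237], [0.924, 0.37, 0.097, 558.848], [-0.001, -0.25, 0.968, 384.082], [0.0, 0.0, 0.0, 1.0]]
[[ 0.001  0.968  0.25 ]
 [ 1.    -0.001 -0.001]
 [-0.     0.25  -0.968]] [  71.39487013    0.62119191 -179.5200444 ]
```

View pics/crop1.png

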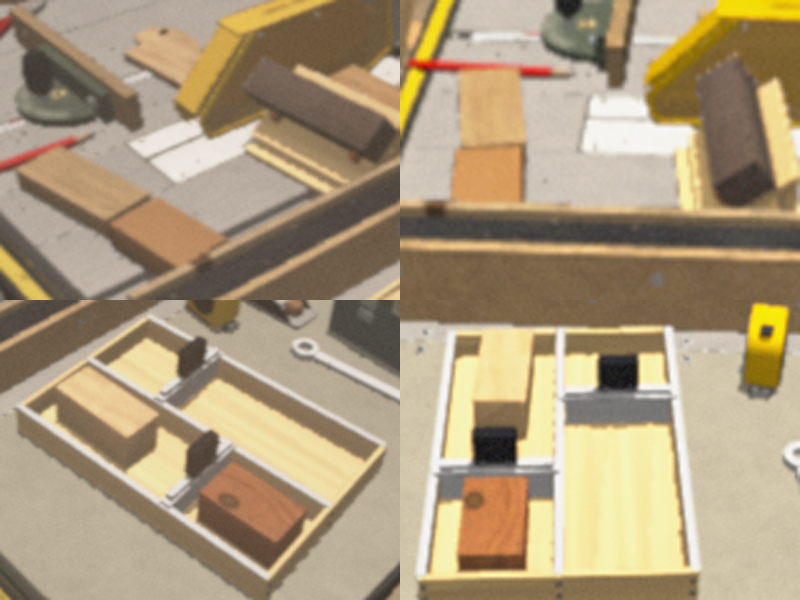

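View pics/wrist0.png

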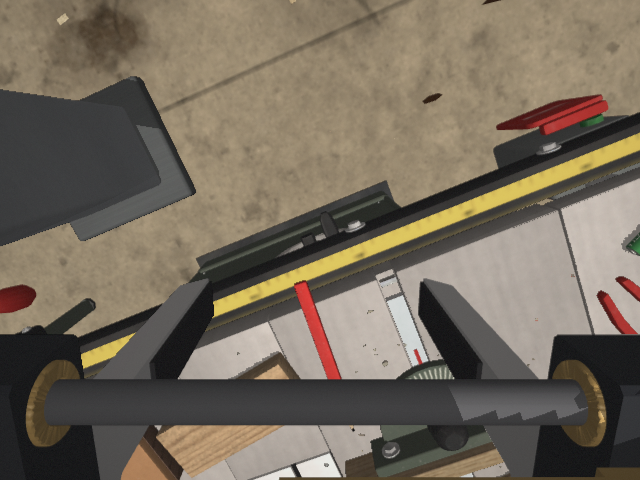

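The flat piece (plain wood) lies away from the fence at scene crop (85,185), and the orange sanding block is right beside the fence. The dark long piece is on the rest, the far divider is well to the left and the near divider is about central. Next I'll triangulate the corners I read off in the two views.

```bash
cat > h.py <<'E'
from station import robot
import cv2,numpy as np
def ray(c,p):
    K,W=np.array(c["K"]),np.array(c["world_from_camera"])
    d=np.linalg.inv(K)@[p[0],p[1],1]; d=W[:3,:3]@[d[0],-d[1],-d[2]]
    return W[:3,3],d/np.linalg.norm(d)
def onz(c,p,z):
    o,d=ray(c,p); return o+d*(z-o[2])/d[2]
def tri(obs):
    A=0;b=0
    for c,p in obs:
        o,d=ray(c,p);M=np.eye(3)-np.outer(d,d);A=A+M;b=b+M@o
    X=np.linalg.solve(A,b)
    return X,max(np.linalg.norm((np.eye(3)-np.outer(d,d))@(X-o)) for o,d in[ray(c,p) for c,p in obs])
E
python3 - <<'E'
from h import *
S=robot.calibration("scene");D=robot.calibration("side")
TL=lambda p:(140+p[0]/2.5,160+p[1]/2.5)
TR=lambda p:(230+(p[0]-400)/3.333,160+p[1]/3.333)
BL=lambda p:(260+p[0]/2,240+(p[1]-300)/2)
BR=lambda p:(230+(p[0]-400)/2.5,245+(p[1]-300)/2.5)
T={"flat":[((18,172),(460,70)),((52,150),(520,68)),((150,195),(524,142)),((108,222),(460,148))],
"long":[((243,85),(698,75)),((265,62),(740,55)),((390,125),(775,170)),((372,155),(720,195))]}
B={"tray NL FL FR NR":[((20,408),(450,330)),((150,318),(672,328)),((385,447),(697,572)),((268,577),(422,575))],
"tabs F N":[((192,343),(617,357)),((203,436),(495,432))],
"block":[((58,388),(482,332)),((85,370),(532,330)),((157,408),(527,402)),((125,433),(475,400))],
"short":[((200,490),(465,478)),((228,465),(527,478)),((305,515),(525,555)),((275,545),(460,555))]}
for d,f,g in((T,TL,TR),(B,BL,BR)):
  for k,v in d.items():
    print(k)
    for a,b in v:
      X,e=tri([(S,f(a)),(D,g(b))]);print("  ",X.round(0),round(e,1))
E
```

```text
flat
   [338. 442.  23.] 2.0
   [393. 476.   9.] 1.5
   [421. 307.  23.] 0.7
   [364. 293.  24.] 0.0
long
   [579. 357.  72.] 0.2
   [617. 366.  86.] 2.2
   [651. 186.  72.] 2.6
   [607. 163.  63.] 0.6
tray NL FL FR NR
   [418.   6.  38.] 1.8
   [645.  29.  33.] 1.9
   [ 670. -298.   33.] 0.2
   [ 448. -316.   36.] 0.7
tabs F N
   [594. -85.  86.] 1.0
   [ 495. -192.   85.] 2.9
block
   [456. -15.  56.] 0.5
   [504.  -5.  50.] 1.7
   [ 513. -113.   54.] 3.8
   [ 464. -114.   53.] 2.1
short
   [ 469. -214.   48.] 0.8
   [ 521. -206.   41.] 0.8
   [ 529. -296.   40.] 2.3
   [ 477. -301.   43.] 1.4
```

Call:
{"name": "carry_out", "arguments": {
  "plan": [
    [[0,0,-1.5],[0,0,0.11]],
    [[0,0,-1.5],[0,0,0.11]],
    [[0,0,-1.5],[0,0,0.11]],
    [[0,0,-1.5],[0,0,0.11]],
    [[0,0,-1.5],[0,0,0.11]],
    [[0,0,-1.5],[0,0,0.11]],
    [[0,0,-1.5],[0,0,0.11]],
    [[0,0,-1.5],[0,0,0.11]],
    [[0,0,-1.5],[0,0,0.11]],
    [[0,0,-1.5],[0,0,0.11]]
  ],
  "claw": 9
}}

```text
time: 0.98
tcp_pos: [219.9, 530.9, 355.6]
tcp_rot: [[-0.072, 0.997, -0.001], [0.997, 0.072, -0.001], [-0.001, -0.001, -1.0]]
force: [0.8, -0.3, -0.8]
width: 90.0
gripper_force: 0.0
```

Call:
{"name": "carry_out", "arguments": {
  "plan": [
    [[-2,3,0],[0,0,0]],
    [[-2,3,0],[0,0,0]],
    [[-2,3,0],[0,0,0]],
    [[-2,3,0],[0,0,0]],
    [[-2,3,0],[0,0,0]],
    [[-2,3,0],[0,0,0]],
    [[-2,3,0],[0,0,0]],
    [[-2,3,0],[0,0,0]],
    [[-1.2,2.7,0],[0,0,0]],
    [[0,0,0],[0,0,0]]
  ]
}}

```text
time: 1.82
tcp_pos: [504.2, 377.1, 353.6]
tcp_rot: [[-0.072, 0.997, 0.0], [0.997, 0.072, -0.002], [-0.002, 0.0, -1.0]]
force: [0.2, -0.3, 0.1]
width: 90.0
gripper_force: 0.0
```

```bash
python3 - <<'E'
from h import *
import pickle
c=robot.calibration("wrist");im=robot.capture("wrist")[:,:,::-1]
cv2.imwrite("pics/w1.png",im);pickle.dump(c,open("w1.pkl","wb"))
s=robot.state();print(s["time"],s["tcp_pos"],s["tcp_rot"].round(3).tolist())
E
```

```text
1.8667 [501.6789158  378.6489929  353.82577684] [[-0.074, 0.997, -0.002], [0.997, 0.074, -0.001], [-0.001, -0.002, -1.0]]
```

View pics/w1.png

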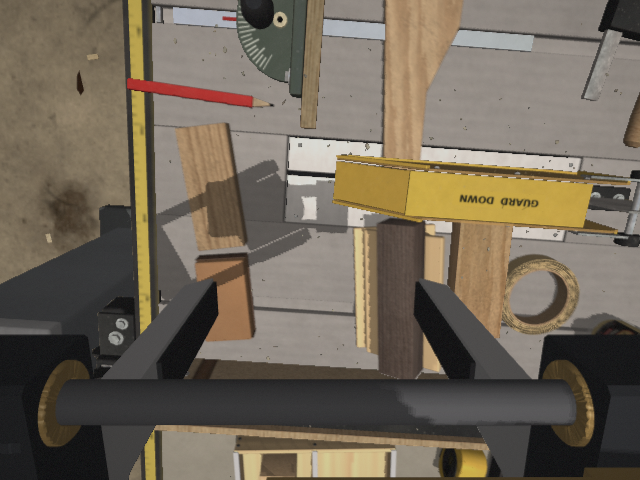

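The flat piece's top has corners near (178,128), (226,123), (245,246) and (196,249). The sanding block is just below it, from (196,259) to (254,338). The dark long piece on the rest spans columns 380–425 and rows 220–377. The tray's left edge shows at the bottom.

```bash
python3 - <<'E'
from h import *
import pickle
W=pickle.load(open("w1.pkl","rb"));S=robot.calibration("scene");D=robot.calibration("side")
TL=lambda p:(140+p[0]/2.5,160+p[1]/2.5)
TR=lambda p:(230+(p[0]-400)/3.333,160+p[1]/3.333)
o=lambda L:[onz(W,p,25).round(1).tolist()for p in L]
T={"flat":[((18,172),(460,70),(178,128)),((52,150),(520,68),(226,123)),((150,195),(524,142),(245,246)),((108,222),(460,148),(196,249))],
"long":[((243,85),(698,75),(383,222)),((265,62),(740,55),(425,220)),((390,125),(775,170),(423,378)),((372,155),(720,195),(379,375))]}
for k,v in T.items():
  print(k)
  for a,b,w in v:
    print(*[np.append(*map(np.atleast_1d,tri(q))).round(1) for q in([(S,TL(a)),(W,w)],[(D,TR(b)),(W,w)],[(S,TL(a)),(D,TR(b)),(W,w)])], onz(W,w,25).round(0))
im=cv2.imread("pics/w1.png")
# dark piece: profile rows 240..360 edges
for r in (235,250,275):
    print(r,im[r,370:440:2].mean(1).astype(int).tolist())
E
```

```text
flat
[338.2 444.3  18.8   0.7] [3.385e+02 4.446e+02 2.310e+01 4.000e-01] [338.2 444.2  21.1   2.2] [340. 445.  25.]
[389.9 456.4  18.2   4.4] [395.8 454.4  22.2   1. ] [392.2 457.3  18.9   6.1] [395. 454.  25.]
[4.212e+02 3.069e+02 2.240e+01 4.000e-01] [4.213e+02 3.071e+02 2.390e+01 4.000e-01] [421.1 307.   23.2   0.7] [422. 307.  25.]
[362.5 297.   22.1   2.9] [361.2 298.2  21.3   1.5] [362.6 297.   21.8   3.1] [361. 299.  25.]
long
[582.1 359.8  70.3   0.9] [581.  359.3  70.9   1.8] [580.9 359.3  70.7   1.9] [591. 350.  25.]
[623.1 368.7  82.4   3.5] [621.  368.1  88.9   3.5] [620.4 368.2  85.8   4.9] [643. 357.  25.]
[647.1 174.7  80.    4.7] [6.513e+02 1.737e+02 8.290e+01 6.000e-01] [648.9 175.5  80.3   6.1] [670. 138.  25.]
[602.9 161.2  63.9   1.8] [604.1 162.2  63.7   2.8] [604.5 161.7  63.7   3.1] [610. 138.  25.]
235 [108, 108, 106, 90, 71, 70, 68, 72, 71, 77, 76, 73, 74, 76, 81, 77, 76, 82, 80, 78, 78, 79, 74, 65, 60, 62, 56, 54, 79, 76, 89, 114, 117, 117, 121]
250 [107, 107, 106, 91, 71, 72, 67, 67, 67, 73, 69, 80, 75, 76, 77, 79, 80, 81, 76, 79, 82, 80, 68, 67, 62, 63, 54, 81, 151, 156, 162, 162, 162, 162, 163]
275 [110, 108, 106, 94, 70, 70, 68, 73, 68, 73, 75, 73, 74, 73, 78, 77, 79, 76, 74, 79, 74, 81, 70, 70, 66, 62, 56, 109, 151, 157, 161, 161, 161, 161, 161]
```

Call:
{"name": "carry_out", "arguments": {
  "plan": [
    [[-4.1,0.05,0],[0,0,0]],
    [[-4.1,0.05,0],[0,0,0]],
    [[-4.1,0.05,0],[0,0,0]],
    [[-4.1,0.05,0],[0,0,0]],
    [[-4.1,0.05,0],[0,0,0]],
    [[-4.1,0.05,0],[0,0,0]],
    [[-4.1,0.05,0],[0,0,0]],
    [[-4.1,0.05,0],[0,0,0]],
    [[-4.1,0.05,0],[0,0,0]],
    [[-4.1,0.05,0],[0,0,0]]
  ]
}}

```text
time: 2.7
tcp_pos: [535.8, -28.1, 355.6]
tcp_rot: [[-0.08, 0.997, 0.0], [0.997, 0.08, 0.001], [0.001, 0.0, -1.0]]
force: [0.8, 0.2, -0.1]
width: 89.9
gripper_force: 0.0
```

Call:
{"name": "carry_out", "arguments": {
  "plan": [
    [[-4.1,0,0],[0,0,0]],
    [[-3.5,0,0],[0,0,0]],
    [[0,0,0],[0,0,0]],
    [[0,0,0],[0,0,0]]
  ]
}}

```text
time: 3.03
tcp_pos: [542.1, -103.9, 355.0]
tcp_rot: [[-0.076, 0.997, -0.001], [0.997, 0.076, 0.001], [0.001, -0.001, -1.0]]
force: [0.4, 0.5, 0.2]
width: 90.0
gripper_force: 0.0
```

```bash
python3 - <<'E'
from h import *
import pickle
c=robot.calibration("wrist");im=robot.capture("wrist")[:,:,::-1]
cv2.imwrite("pics/w2.png",im);pickle.dump(c,open("w2.pkl","wb"))
s=robot.state();print(s["time"],s["tcp_pos"],s["tcp_rot"].round(3).tolist())
W=pickle.load(open("w1.pkl","rb"));S=robot.calibration("scene")
for a,w in(((265,62),(415,221)),((390,125),(412,377))):print(tri([(S,(140+a[0]/2.5,160+a[1]/2.5)),(W,w)]))
print(onz(W,(377,275),67.3),onz(W,(413,275),93))
E
```

```text
3.0833 [ 542.14731273 -102.66328309  355.20507629] [[-0.078, 0.997, -0.001], [0.997, 0.078, 0.001], [0.001, -0.001, -1.0]]
(array([615.99620753, 365.33060112,  84.38011329]), np.float64(0.9024680177475655))
(array([638.78655414, 172.25371698,  80.91158099]), np.float64(0.9544726003886518))
[583.62223074 295.27838471  67.3       ] [618.74320868 306.6766184   93.        ]
```

View pics/w2.png

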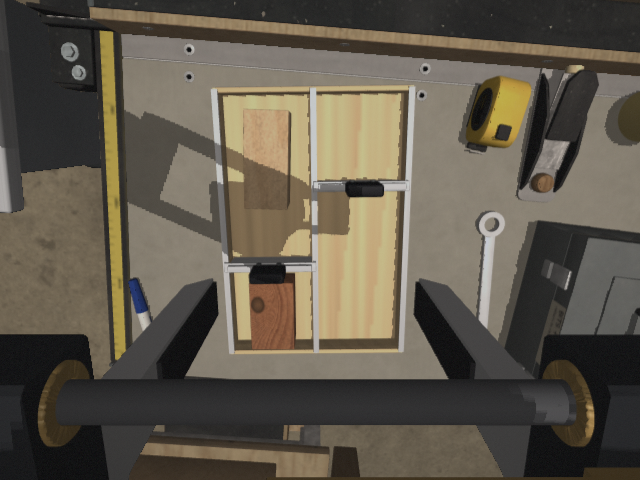

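The tray's rim corners are at (212,88), (413,86), (404,352) and (232,354). The far tab is at about (364,188) and the near tab at (268,273). The block is at (243–289, 109–208) and the short piece at (250–295, 280–349).

```bash
python3 - <<'E'
from h import *
import pickle
W=pickle.load(open("w2.pkl","rb"));S=robot.calibration("scene");D=robot.calibration("side")
BL=lambda p:(260+p[0]/2,240+(p[1]-300)/2)
BR=lambda p:(230+(p[0]-400)/2.5,245+(p[1]-300)/2.5)
c=np.array([onz(W,p,36)[:2] for p in((212,88),(413,86),(404,352),(232,354))]);print(c.round(1).tolist())
y=(c[0]+c[1]-c[2]-c[3])/2;x=(c[1]+c[2]-c[0]-c[3])/2;print("size",np.linalg.norm(x),np.linalg.norm(y),"yaw",np.arctan2(-y[0],y[1]),np.arctan2(x[1],x[0]))
t=c.mean(0);a=np.arctan2(-y[0],y[1]);R=np.array([[np.cos(a),-np.sin(a)],[np.sin(a),np.cos(a)]]);print("centre",t)
L=lambda X:(R.T@(X[:2]-t)).round(1)
for n,p,z in(("fartab",(365,192),85),("neartab",(268,279),85),("farplateL",(325,182),49),("nearplateL",(240,264),49)):print(n,onz(W,p,z).round(1),L(onz(W,p,z)))
for n,w,s,d in(("fartab",(365,192),(192,343),(617,357)),("neartab",(268,279),(203,436),(495,432))):
  X,e=tri([(W,w),(S,BL(s)),(D,BR(d))]);print(n,X.round(1),round(e,1),L(X))
im=cv2.imread("pics/w2.png")
for n,q,z in(("block",[(243,109),(289,111),(287,209),(243,208)],56),("short",[(250,283),(293,282),(295,349),(251,349)],48)):
  P=np.array([onz(W,p,z) for p in q]);print(n,P.round(0).tolist(),L(P.mean(0)))
hsv=cv2.cvtColor(im,cv2.COLOR_BGR2HSV)
for q in((325,165,400,200),(235,255,300,285)):
  m=cv2.inRange(im[q[1]:q[3],q[0]:q[2]],(0,0,0),(45,45,45));n,l,st,ce=cv2.connectedComponentsWithStats(m);k=1+st[1:,4].argmax();print(st[k]+[q[0],q[1],0,0,0])
E
```

```text
[[417.9, 10.6], [642.4, 29.9], [674.7, -298.2], [449.3, -318.4]]
size 225.87052644839378 330.0963082408095 yaw 0.09673148596707923 0.08780423014084184
centre [ 546.05728569 -144.02903767]
fartab [595.1 -86.5  85. ] [54.3 52.5]
neartab [ 496. -193.   85.] [-54.5 -43.9]
farplateL [552.5 -83.   49. ] [12.3 60.2]
nearplateL [ 457.9 -189.4   49. ] [-92.1 -36.6]
fartab [594.4 -85.9  86.3] 1.3 [53.8 53.2]
neartab [ 495.3 -192.3   85.3] 3.0 [-55.2 -43.2]
block [[457.0, -10.0, 56.0], [507.0, -8.0, 56.0], [511.0, -117.0, 56.0], [460.0, -119.0, 56.0]] [-54.3  86.1]
short [[471.0, -213.0, 48.0], [523.0, -208.0, 48.0], [532.0, -298.0, 48.0], [475.0, -303.0, 48.0]] [ -56.3 -106.5]
[345 181  39  16 485]
[250 263  36  21 652]
```

Call:
{"name": "carry_out", "arguments": {
  "plan": [
    [[0.23,1.09,3],[0,0,-0.015]],
    [[0.23,1.09,3],[0,0,0]],
    [[0.23,1.09,3],[0,0,0]],
    [[0.23,1.09,3],[0,0,0]],
    [[0.23,1.09,3],[0,0,0]],
    [[0,0,3.5],[0,0,0]],
    [[0,0,3.5],[0,0,0]],
    [[0,0,3.5],[0,0,0]],
    [[0,0,2.5],[0,0,0]],
    [[0,0,1.8],[0,0,0]]
  ],
  "claw": 7
}}

```text
time: 3.92
tcp_pos: [593.5, -83.5, 54.3]
tcp_rot: [[-0.096, 0.995, -0.005], [0.995, 0.096, 0.002], [0.003, -0.004, -1.0]]
force: [-0.7, 1.1, -0.2]
width: 70.1
gripper_force: 0.0
```

Call:
{"name": "carry_out", "arguments": {
  "plan": [
    [[0,0,0],[0,0,0]],
    [[0,0,0],[0,0,0]],
    [[0,0,0],[0,0,0]],
    [[0,0,0],[0,0,0]],
    [[0,0,0],[0,0,0]],
    [[0,0,0],[0,0,0]]
  ],
  "claw": 2,
  "squeeze": 15
}}

```text
time: 4.42
tcp_pos: [594.1, -87.2, 59.4]
tcp_rot: [[-0.093, 0.996, -0.004], [0.996, 0.093, -0.0], [0.0, -0.004, -1.0]]
force: [-7.3, -0.4, 7.6]
width: 40.1
gripper_force: 15.0
```

Call:
{"name": "carry_out", "arguments": {
  "plan": [
    [[-1.7,0,0],[0,0,0]],
    [[-1.7,0,0],[0,0,0]],
    [[-1.7,0,0],[0,0,0]],
    [[-1.7,0,0],[0,0,0]],
    [[-1.7,0,0],[0,0,0]],
    [[-1.7,0,0],[0,0,0]],
    [[0,0,0],[0,0,0]],
    [[0,0,0],[0,0,0]],
    [[0,0,0],[0,0,0]]
  ]
}}

```text
time: 5.17
tcp_pos: [603.2, -190.8, 59.5]
tcp_rot: [[-0.092, 0.996, -0.004], [0.996, 0.092, -0.002], [-0.002, -0.004, -1.0]]
force: [-7.6, -2.8, 5.8]
width: 39.8
gripper_force: 15.0
```

Call:
{"name": "carry_out", "arguments": {
  "plan": [
    [[0,0,0],[0,0,0]],
    [[0,0,0],[0,0,0]],
    [[0,0,0],[0,0,0]],
    [[0,0,0],[0,0,0]]
  ],
  "claw": 7
}}

```text
time: 5.5
tcp_pos: [606.1, -188.8, 58.3]
tcp_rot: [[-0.093, 0.996, 0.002], [0.996, 0.093, -0.0], [-0.001, 0.002, -1.0]]
force: [0.9, 0.6, 0.2]
width: 62.9
gripper_force: 0.0
```

Call:
{"name": "carry_out", "arguments": {
  "plan": [
    [[0,0,-2],[0,0,0]],
    [[0,0,-3],[0,0,0]],
    [[0,0,-3],[0,0,0]],
    [[0,0,-3],[0,0,0]],
    [[0,0,-3],[0,0,0]],
    [[0,0,0],[0,0,0]],
    [[0,0,0],[0,0,0]]
  ]
}}

```text
time: 6.08
tcp_pos: [607.2, -189.3, 200.5]
tcp_rot: [[-0.093, 0.996, 0.006], [0.996, 0.093, -0.003], [-0.003, 0.006, -1.0]]
force: [0.2, 0.6, 0.3]
width: 70.0
gripper_force: 0.0
```

Call:
{"name": "carry_out", "arguments": {
  "plan": [
    [[-0.93,-1.88,0],[0,0,0]],
    [[-0.93,-1.88,0],[0,0,0]],
    [[-0.93,-1.88,0],[0,0,0]],
    [[-0.93,-1.88,0],[0,0,0]],
    [[-0.93,-1.88,0.5],[0,0,0]],
    [[-0.93,-1.88,1],[0,0,0]],
    [[0,0,3],[0,0,0]],
    [[0,0,3],[0,0,0]],
    [[0,0,2],[0,0,0]],
    [[0,0,0],[0,0,0]]
  ],
  "claw": 7
}}

```text
time: 6.92
tcp_pos: [493.0, -251.3, 95.1]
tcp_rot: [[-0.093, 0.996, -0.012], [0.996, 0.093, 0.008], [0.009, -0.011, -1.0]]
force: [-1.4, 1.0, -1.1]
width: 70.0
gripper_force: 0.0
```

Call:
{"name": "carry_out", "arguments": {
  "plan": [
    [[0,0,0],[0,0,0]],
    [[0,0,0],[0,0,0]]
  ]
}}

```text
time: 7.08
tcp_pos: [498.5, -254.9, 102.7]
tcp_rot: [[-0.093, 0.996, 0.0], [0.996, 0.093, -0.0], [-0.0, 0.0, -1.0]]
force: [-0.3, -0.2, 0.2]
width: 69.9
gripper_force: 0.0
```

```bash
python3 - <<'E'
from h import *
c=robot.calibration("wrist");im=robot.capture("wrist")[:,:,::-1]
cv2.imwrite("pics/w3.png",im)
s=robot.state();p=s["tcp_pos"];a=.093;d=p[:2]-[546.1,-144.0];print(p,"local",d[0]*np.cos(a)+d[1]*np.sin(a),-d[0]*np.sin(a)+d[1]*np.cos(a))
K=np.array(c["K"]);Wc=np.array(c["world_from_camera"])
q=Wc[:3,:3].T@(np.array([p[0],p[1],48])-Wc[:3,3]);print(K@[q[0]/-q[2],-q[1]/-q[2],1])
E
```

```text
[ 499.13880332 -255.29123742  103.59801403] local -57.09343119389773 -106.44920682401336
[314.60635544 263.52843781   1.        ]
```

View pics/w3.png

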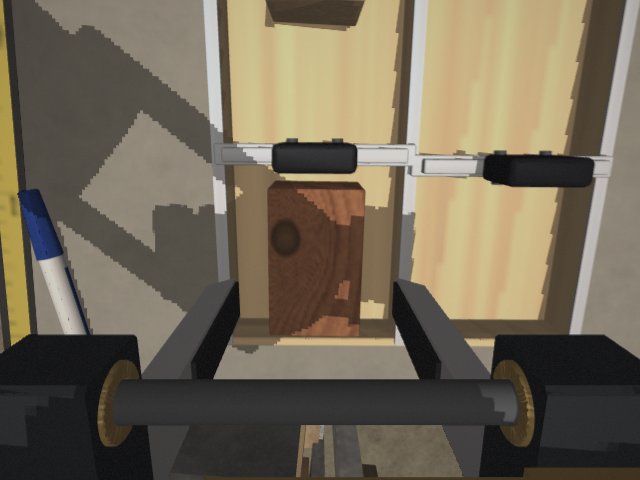

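The short piece's top spans (268–363, 187–335), and the TCP is directly above its centre. Both dividers are visible, with the far one now near the right-hand third of its channel.

Call:
{"name": "carry_out", "arguments": {
  "plan": [
    [[0,0.05,2.5],[0,0,0]],
    [[0,0.05,2.5],[0,0,0]],
    [[0,0,2],[0,0,0]],
    [[0,0,1],[0,0,0]],
    [[0,0,0],[0,0,0]],
    [[0,0,0],[0,0,0]]
  ]
}}

```text
time: 7.63
tcp_pos: [499.9, -255.2, 23.4]
tcp_rot: [[-0.093, 0.996, 0.001], [0.996, 0.093, -0.001], [-0.001, 0.001, -1.0]]
force: [1.4, -0.4, 0.1]
width: 69.6
gripper_force: 0.0
```

Call:
{"name": "carry_out", "arguments": {
  "plan": [
    [[0,0,0],[0,0,0]],
    [[0,0,0],[0,0,0]],
    [[0,0,0],[0,0,0]],
    [[0,0,0],[0,0,0]],
    [[0,0,0],[0,0,0]]
  ],
  "claw": 4,
  "squeeze": 25
}}

```text
time: 8.05
tcp_pos: [500.1, -255.6, 24.2]
tcp_rot: [[-0.093, 0.996, 0.002], [0.996, 0.093, -0.002], [-0.002, 0.002, -1.0]]
force: [-0.9, 0.3, 5.6]
width: 54.7
gripper_force: 25.0
```

Call:
{"name": "carry_out", "arguments": {
  "plan": [
    [[0,0,-1],[0,0,0]],
    [[0,0,-2],[0,0,0]],
    [[0,0,-2],[0,0,0]],
    [[0,0,-2],[0,0,0]],
    [[0,0,0],[0,0,0]],
    [[0,0,0],[0,0,0]]
  ]
}}

```text
time: 8.55
tcp_pos: [500.1, -255.3, 93.8]
tcp_rot: [[-0.093, 0.996, 0.003], [0.996, 0.093, -0.002], [-0.002, 0.003, -1.0]]
force: [-0.7, 0.8, -1.4]
width: 54.2
gripper_force: 25.0
```

Call:
{"name": "carry_out", "arguments": {
  "plan": [
    [[0,2.24,0],[0,0,0]],
    [[0,2.24,0],[0,0,0]],
    [[-0.1,2.24,0],[0,0,0]],
    [[0,2.24,0],[0,0,0]],
    [[0,2.24,0],[0,0,0]],
    [[0,0,0],[0,0,0]],
    [[0,0,0],[0,0,0]]
  ]
}}

```text
time: 9.13
tcp_pos: [610.0, -244.3, 90.0]
tcp_rot: [[-0.094, 0.996, -0.003], [0.996, 0.094, 0.002], [0.002, -0.003, -1.0]]
force: [-0.3, 0.9, -1.8]
width: 54.5
gripper_force: 25.0
```

Call:
{"name": "carry_out", "arguments": {
  "plan": [
    [[0,0,2],[0,0,0]],
    [[0,0,2],[0,0,0]],
    [[0,0,1.5],[0,0,0]],
    [[0,0,0.9],[0,0,0]],
    [[0,0,0.4],[0,0,0]],
    [[0,0,0],[0,0,0]],
    [[0,0,0],[0,0,0]]
  ]
}}

```text
time: 9.72
tcp_pos: [609.9, -245.5, 24.3]
tcp_rot: [[-0.092, 0.996, -0.001], [0.996, 0.092, 0.0], [0.0, -0.001, -1.0]]
force: [0.3, -0.6, -0.6]
width: 54.9
gripper_force: 25.0
```

Call:
{"name": "carry_out", "arguments": {
  "plan": [
    [[0,0,0],[0,0,0]],
    [[0,0,0],[0,0,0]],
    [[0,0,0],[0,0,0]],
    [[0,0,0],[0,0,0]]
  ],
  "claw": 7
}}

```text
time: 10.05
tcp_pos: [610.9, -245.5, 24.7]
tcp_rot: [[-0.093, 0.996, 0.001], [0.996, 0.093, -0.0], [-0.0, 0.0, -1.0]]
force: [0.8, -0.3, -0.6]
width: 69.9
gripper_force: 0.0
```

Call:
{"name": "carry_out", "arguments": {
  "plan": [
    [[0,0,-2],[0,0,0]],
    [[0,0,-3],[0,0,0]],
    [[0,0,-3],[0,0,0]],
    [[0,0,-3],[0,0,0]],
    [[0,0,-2],[0,0,0]],
    [[0,0,0],[0,0,0]],
    [[0,0,0],[0,0,0]]
  ]
}}

```text
time: 10.63
tcp_pos: [611.8, -245.9, 156.3]
tcp_rot: [[-0.093, 0.996, 0.003], [0.996, 0.093, -0.002], [-0.002, 0.003, -1.0]]
force: [-0.5, -0.3, -1.1]
width: 70.0
gripper_force: 0.0
```

Call:
{"name": "carry_out", "arguments": {
  "plan": [
    [[1.07,-1.85,0],[0,0,0]],
    [[1.07,-1.85,0],[0,0,0]],
    [[1.07,-1.85,0],[0,0,0]],
    [[1.07,-1.85,0],[0,0,0]],
    [[1.07,-1.85,0],[0,0,0]],
    [[1.07,-1.85,0],[0,0,0]],
    [[0,0,3],[0,0,0]],
    [[0,0,3],[0,0,0]],
    [[0,0,2.5],[0,0,0]],
    [[0,0,1.2],[0,0,0]]
  ]
}}

```text
time: 11.47
tcp_pos: [489.9, -189.2, 52.0]
tcp_rot: [[-0.093, 0.996, -0.009], [0.996, 0.093, 0.005], [0.006, -0.008, -1.0]]
force: [-1.4, 0.2, -0.8]
width: 69.7
gripper_force: 0.0
```

Call:
{"name": "carry_out", "arguments": {
  "plan": [
    [[0,0,0],[0,0,0]],
    [[0,0,0],[0,0,0]],
    [[0,0,0],[0,0,0]],
    [[0,0,0],[0,0,0]],
    [[0,0,0],[0,0,0]],
    [[0,0,0],[0,0,0]]
  ],
  "claw": 2,
  "squeeze": 15
}}

```text
time: 11.97
tcp_pos: [491.9, -192.7, 58.8]
tcp_rot: [[-0.094, 0.996, -0.006], [0.996, 0.094, -0.002], [-0.001, -0.006, -1.0]]
force: [-9.3, -1.8, 5.4]
width: 39.4
gripper_force: 15.0
```

Call:
{"name": "carry_out", "arguments": {
  "plan": [
    [[1.2,0,0],[0,0,0]],
    [[1.2,0,0],[0,0,0]],
    [[1.2,0,0],[0,0,0]],
    [[1.2,0,0],[0,0,0]],
    [[1,0,0],[0,0,0]],
    [[0,0,0],[0,0,0]],
    [[0,0,0],[0,0,0]],
    [[0,0,0],[0,0,0]]
  ]
}}

```text
time: 12.63
tcp_pos: [486.7, -133.6, 58.7]
tcp_rot: [[-0.094, 0.996, -0.005], [0.996, 0.094, 0.0], [0.001, -0.005, -1.0]]
force: [-7.1, 1.1, 7.3]
width: 40.0
gripper_force: 15.0
```

Call:
{"name": "carry_out", "arguments": {
  "plan": [
    [[0,0,0],[0,0,0]],
    [[0,0,0],[0,0,0]],
    [[0,0,0],[0,0,0]],
    [[0,0,0],[0,0,0]],
    [[0,0,-2],[0,0,0]],
    [[0,0,-3],[0,0,0]],
    [[0,0,-3],[0,0,0]],
    [[0,0,-3],[0,0,-0.03]],
    [[0,0,-3],[0,0,-0.04]]
  ],
  "claw": 7.6
}}

```text
time: 13.38
tcp_pos: [489.0, -134.0, 199.1]
tcp_rot: [[-0.164, 0.986, 0.001], [0.986, 0.164, -0.0], [-0.0, 0.001, -1.0]]
force: [1.0, -0.5, 0.7]
width: 76.0
gripper_force: 0.0
```

Call:
{"name": "carry_out", "arguments": {
  "plan": [
    [[4,-0.18,0],[0,0,0]],
    [[4,-0.18,0],[0,0,0]],
    [[4,-0.18,0],[0,0,0]],
    [[4,-0.18,0],[0,0,0]],
    [[4,-0.18,0],[0,0,0]],
    [[4,-0.18,0],[0,0,0]],
    [[4,-0.18,0],[0,0,0]],
    [[4,-0.18,0],[0,0,0]],
    [[4,-0.18,0],[0,0,0]],
    [[4,-0.18,0],[0,0,0]]
  ]
}}

```text
time: 14.22
tcp_pos: [405.8, 259.9, 198.0]
tcp_rot: [[-0.162, 0.987, 0.002], [0.987, 0.162, 0.001], [0.0, 0.002, -1.0]]
force: [1.2, -0.4, 0.5]
width: 76.0
gripper_force: 0.0
```

Call:
{"name": "carry_out", "arguments": {
  "plan": [
    [[4,-0.18,0],[0,0,0]],
    [[4,-0.18,0],[0,0,0]],
    [[3,-0.18,0],[0,0,0]],
    [[0,0,0],[0,0,0]],
    [[0,0,0],[0,0,0]],
    [[0,0,0],[0,0,0]]
  ]
}}

```text
time: 14.72
tcp_pos: [383.1, 365.0, 197.3]
tcp_rot: [[-0.163, 0.987, 0.0], [0.987, 0.163, -0.001], [-0.001, -0.0, -1.0]]
force: [0.5, -0.1, -0.5]
width: 75.7
gripper_force: 0.0
```

```bash
python3 - <<'E'
from h import *
import pickle
c=robot.calibration("wrist");im=robot.capture("wrist")[:,:,::-1]
cv2.imwrite("pics/w4.png",im);pickle.dump(c,open("w4.pkl","wb"))
s=robot.state();p=s["tcp_pos"];print(s["time"],p,s["tcp_rot"].round(3).tolist())
K=np.array(c["K"]);Wc=np.array(c["world_from_camera"])
q=Wc[:3,:3].T@(np.array([p[0],p[1],25])-Wc[:3,3]);print(K@[q[0]/-q[2],-q[1]/-q[2],1])
E
```

```text
14.7667 [383.33270629 364.5497268  197.35091881] [[-0.161, 0.987, 0.0], [0.987, 0.161, -0.001], [-0.001, -0.0, -1.0]]
[314.27311379 222.42252771   1.        ]
```

View pics/w4.png

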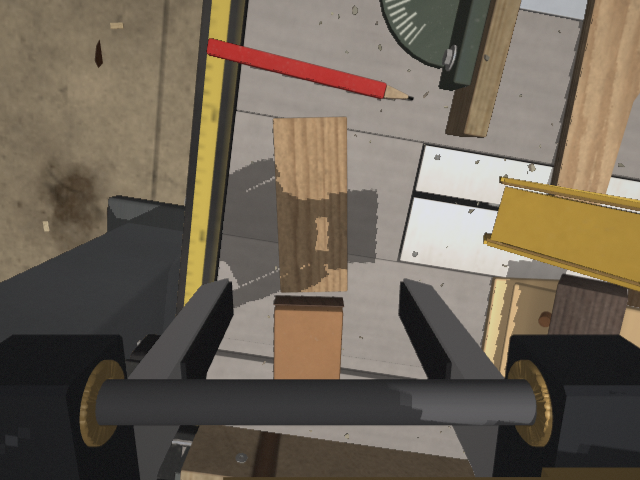

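The flat piece's top has corners (274,117), (347,116), (346,291) and (280,292), centred at about (312,204). The TCP projects to (314,222), so it needs about 1.3 cm along tool x.

Call:
{"name": "carry_out", "arguments": {
  "plan": [
    [[0.6,-0.1,2.5],[0,0,0]],
    [[0.7,0,3],[0,0,0]],
    [[0,0,3.5],[0,0,0]],
    [[0,0,3.5],[0,0,0]],
    [[0,0,3.0],[0,0,0]],
    [[0,0,2],[0,0,0]],
    [[0,0,1],[0,0,0]],
    [[0,0,0.5],[0,0,0]],
    [[0,0,0],[0,0,0]],
    [[0,0,0],[0,0,0]]
  ]
}}

```text
time: 15.6
tcp_pos: [381.3, 378.4, 8.8]
tcp_rot: [[-0.161, 0.987, 0.002], [0.987, 0.161, 0.001], [0.001, 0.002, -1.0]]
force: [0.4, 0.7, 0.7]
width: 75.9
gripper_force: 0.0
```

Call:
{"name": "carry_out", "arguments": {
  "plan": [
    [[0,0,0],[0,0,0]],
    [[0,0,0],[0,0,0]],
    [[0,0,0],[0,0,0]],
    [[0,0,0],[0,0,0]],
    [[0,0,0],[0,0,0]]
  ],
  "claw": 4,
  "squeeze": 30
}}

```text
time: 16.02
tcp_pos: [380.4, 378.7, 8.7]
tcp_rot: [[-0.163, 0.987, 0.001], [0.987, 0.163, 0.001], [0.001, 0.001, -1.0]]
force: [-1.0, -1.2, 6.2]
width: 59.8
gripper_force: 30.0
```

Call:
{"name": "carry_out", "arguments": {
  "plan": [
    [[0,0,-1],[0,0,0]],
    [[0,0,-2],[0,0,0]],
    [[0,0,-3],[0,0,0]],
    [[0,0,-3],[0,0,0]],
    [[0,0,-3],[0,0,0]],
    [[0,0,-3],[0,0,0.03]],
    [[0,0,0],[0,0,0.04]],
    [[0,0,0],[0,0,0]],
    [[0,0,0],[0,0,0]]
  ]
}}

```text
time: 16.77
tcp_pos: [379.6, 377.9, 157.6]
tcp_rot: [[-0.094, 0.996, 0.0], [0.996, 0.094, -0.0], [-0.0, 0.0, -1.0]]
force: [-0.0, -0.4, -1.2]
width: 59.5
gripper_force: 30.0
```

Call:
{"name": "carry_out", "arguments": {
  "plan": [
    [[-2.5,0.2,0],[0,0,0]],
    [[-3.8,0.4,0],[0,0,0]],
    [[-3.8,0.4,0],[0,0,0]],
    [[-3.8,0.4,0],[0,0,0]],
    [[-3.8,0.4,0],[0,0,0]],
    [[-3.8,0.4,0],[0,0,0]],
    [[-3.8,0.4,0],[0,0,0]],
    [[-3.8,0.4,0],[0,0,0]],
    [[-3.8,0.4,0],[0,0,0]],
    [[-3.8,0.4,0],[0,0,0]]
  ]
}}

```text
time: 17.6
tcp_pos: [450.3, 14.7, 155.8]
tcp_rot: [[-0.094, 0.996, -0.003], [0.996, 0.094, 0.001], [0.001, -0.003, -1.0]]
force: [-0.5, -0.2, -1.6]
width: 59.6
gripper_force: 30.0
```

Call:
{"name": "carry_out", "arguments": {
  "plan": [
    [[-3.8,0.4,0],[0,0,0]],
    [[-3.8,0.4,0],[0,0,0]],
    [[-3.8,0.4,0],[0,0,0]],
    [[-3.8,0.4,0],[0,0,0]],
    [[-3.8,0.4,0],[0,0,0]],
    [[-3,0.4,0],[0,0,0]],
    [[-2.3,0,0],[0,0,0]],
    [[0,0,0],[0,0,0]],
    [[0,0,0],[0,0,0]],
    [[0,0,0],[0,0,0]]
  ]
}}

```text
time: 18.43
tcp_pos: [497.1, -222.2, 155.8]
tcp_rot: [[-0.093, 0.996, -0.003], [0.996, 0.093, 0.003], [0.003, -0.003, -1.0]]
force: [-0.3, -0.9, -1.2]
width: 59.7
gripper_force: 30.0
```

```bash
cat >> h.py <<'E'
def loc(p,a=.093):
    d=p[:2]-np.array([546.1,-144.0]);return d[0]*np.cos(a)+d[1]*np.sin(a),-d[0]*np.sin(a)+d[1]*np.cos(a)
E
python3 - <<'E'
from h import *
import pickle
c=robot.calibration("wrist");im=robot.capture("wrist")[:,:,::-1]
cv2.imwrite("pics/w5.png",im);pickle.dump(c,open("w5.pkl","wb"))
s=robot.state();p=s["tcp_pos"];print(s["time"],p,s["tcp_rot"].round(3).tolist(),loc(p))
E
```

```text
18.4833 [ 497.33340723 -221.83719588  156.17905529] [[-0.094, 0.996, -0.002], [0.996, 0.094, 0.002], [0.002, -0.002, -1.0]] (np.float64(-55.784282510104575), np.float64(-72.97207313704777))
```

View pics/w5.png

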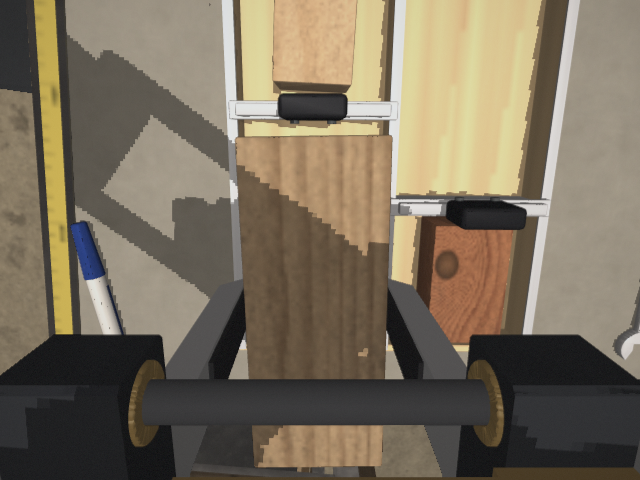

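The held flat piece is in line with the near channel (columns 236–392). The short piece is in its far bay to the right of its divider, and both dividers are where they should be. I'll check the piece's offset in the grip numerically before lowering.

```bash
python3 - <<'E'
from h import *
import pickle
W=pickle.load(open("w5.pkl","rb"))
for p,z in(((236,137),172),((392,136),172),((383,467),172),((253,467),172),((312,105),85),((486,213),85),((240,109),49),((400,208),49),((500,342),48),((236,200),36),((400,40),36)):print(p,np.round(loc(onz(W,p,z)),1))
E
```

```text
(236, 137) [-85.1  -1.8]
(392, 136) [-26.1  -1.4]
(383, 467) [ -23.4 -150.7]
(253, 467) [ -84.  -150.9]
(312, 105) [-57.2  15.7]
(486, 213) [ 48.  -46.4]
(240, 109) [-104.5   15.6]
(400, 208) [  3.1 -49.5]
(500, 342) [  83.7 -151.4]
(236, 200) [-112.4  -46. ]
(400, 40) [ 0.1 59.7]
```

Call:
{"name": "carry_out", "arguments": {
  "plan": [
    [[0.1,0,3],[0,0,0]],
    [[0.1,0,3],[0,0,0]],
    [[0,0,2.5],[0,0,0]],
    [[0,0,2],[0,0,0]],
    [[0,0,1.5],[0,0,0]],
    [[0,0,1],[0,0,0]],
    [[0,0,0.6],[0,0,0]],
    [[0,0,0.3],[0,0,0]],
    [[0,0,0],[0,0,0]],
    [[0,0,0],[0,0,0]]
  ]
}}

```text
time: 19.32
tcp_pos: [498.9, -221.7, 19.4]
tcp_rot: [[-0.093, 0.996, 0.001], [0.996, 0.093, -0.001], [-0.001, 0.001, -1.0]]
force: [-0.1, -0.0, -1.2]
width: 59.4
gripper_force: 30.0
```

Call:
{"name": "carry_out", "arguments": {
  "plan": [
    [[0,0,0.2],[0,0,0]],
    [[0,0,0],[0,0,0]],
    [[0,0,0],[0,0,0]]
  ]
}}

```text
time: 19.57
tcp_pos: [498.5, -221.8, 17.0]
tcp_rot: [[-0.093, 0.996, 0.001], [0.996, 0.093, -0.001], [-0.001, 0.001, -1.0]]
force: [-0.0, -0.6, -1.0]
width: 59.6
gripper_force: 30.0
```

Call:
{"name": "carry_out", "arguments": {
  "plan": [
    [[0,0,0],[0,0,0]],
    [[0,0,0],[0,0,0]],
    [[0,0,0],[0,0,0]],
    [[0,0,0],[0,0,0]]
  ],
  "claw": 7
}}

```text
time: 19.9
tcp_pos: [498.3, -221.7, 16.7]
tcp_rot: [[-0.093, 0.996, 0.0], [0.996, 0.093, -0.0], [-0.0, 0.0, -1.0]]
force: [-0.3, 0.0, 0.1]
width: 69.8
gripper_force: 0.0
```

Call:
{"name": "carry_out", "arguments": {
  "plan": [
    [[0,0,-2],[0,0,0]],
    [[0,0,-3],[0,0,0]],
    [[0,0,-4],[0,0,0]],
    [[0,0,-4],[0,0,0]],
    [[0,0,-4],[0,0,0]],
    [[0,0,-3],[0,0,0]],
    [[0,0,-3],[0,0,0]],
    [[0,0,-2],[0,0,0]],
    [[0,0,0],[0,0,0]],
    [[0,0,0],[0,0,0]]
  ]
}}

```text
time: 20.73
tcp_pos: [498.8, -221.9, 267.8]
tcp_rot: [[-0.093, 0.996, 0.003], [0.996, 0.093, -0.002], [-0.002, 0.003, -1.0]]
force: [0.5, -0.3, -0.4]
width: 70.3
gripper_force: 0.0
```

Call:
{"name": "carry_out", "arguments": {
  "plan": [
    [[3.8,0.9,0],[0,0,-0.025]],
    [[3.8,0.9,0],[0,0,0]],
    [[3.8,0.9,0],[0,0,0]],
    [[3.8,0.9,0],[0,0,0]],
    [[3.8,0.9,0],[0,0,0]],
    [[3.8,0.9,0],[0,0,0]],
    [[3.8,0.9,0],[0,0,0]],
    [[3.8,0.9,0],[0,0,0]],
    [[3.8,0.9,0],[0,0,0]],
    [[3.8,0.9,0],[0,0,0]]
  ]
}}

```text
time: 21.57
tcp_pos: [542.1, 168.1, 263.4]
tcp_rot: [[-0.118, 0.993, -0.005], [0.993, 0.118, -0.001], [-0.0, -0.005, -1.0]]
force: [1.0, -0.2, 0.5]
width: 70.1
gripper_force: 0.0
```

Call:
{"name": "carry_out", "arguments": {
  "plan": [
    [[3.8,0.9,0],[0,0,0]],
    [[3.8,0.9,0],[0,0,0]],
    [[3.8,0.9,0],[0,0,0]],
    [[3.5,0.7,0],[0,0,0]],
    [[0,0,0],[0,0,0]],
    [[0,0,0],[0,0,0]],
    [[0,0,0],[0,0,0]]
  ]
}}

```text
time: 22.15
tcp_pos: [558.9, 317.5, 263.9]
tcp_rot: [[-0.118, 0.993, -0.004], [0.993, 0.118, -0.002], [-0.002, -0.004, -1.0]]
force: [-0.8, -0.1, 0.5]
width: 70.1
gripper_force: 0.0
```

```bash
python3 - <<'E'
from h import *
import pickle
c=robot.calibration("wrist");im=robot.capture("wrist")[:,:,::-1]
cv2.imwrite("pics/w6.png",im);pickle.dump(c,open("w6.pkl","wb"))
s=robot.state();print(s["time"],s["tcp_pos"])
E
```

```text
22.2 [559.30329297 316.96993755 264.65801109]
```

Call:
{"name": "carry_out", "arguments": {
  "plan": [
    [[0,3,0],[0,0,0]],
    [[0,3,0],[0,0,0]],
    [[0,3,0],[0,0,0]],
    [[0,0,0],[0,0,0]],
    [[0,0,0],[0,0,0]],
    [[0,0,0],[0,0,0]]
  ]
}}

```text
time: 22.7
tcp_pos: [649.0, 327.4, 266.0]
tcp_rot: [[-0.116, 0.993, -0.002], [0.993, 0.116, -0.0], [-0.0, -0.002, -1.0]]
force: [0.8, -0.1, -0.8]
width: 69.8
gripper_force: 0.0
```

```bash
python3 - <<'E'
from h import *
import pickle
c=robot.calibration("wrist");im=robot.capture("wrist")[:,:,::-1]
cv2.imwrite("pics/w7.png",im);pickle.dump(c,open("w7.pkl","wb"))
s=robot.state();print(s["time"],s["tcp_pos"])
a=cv2.imread("pics/w6.png")
o=np.zeros((600,800,3),np.uint8)
r=lambda m:cv2.resize(m,(400,600),interpolation=cv2.INTER_CUBIC)
o[:,:400]=r(a[100:400,260:460]);o[:,400:]=r(im[100:400,150:350])
cv2.imwrite("pics/crop67.png",o)
E
```

```text
22.75 [648.66462133 327.81813365 266.74007248]
```

View pics/crop67.png

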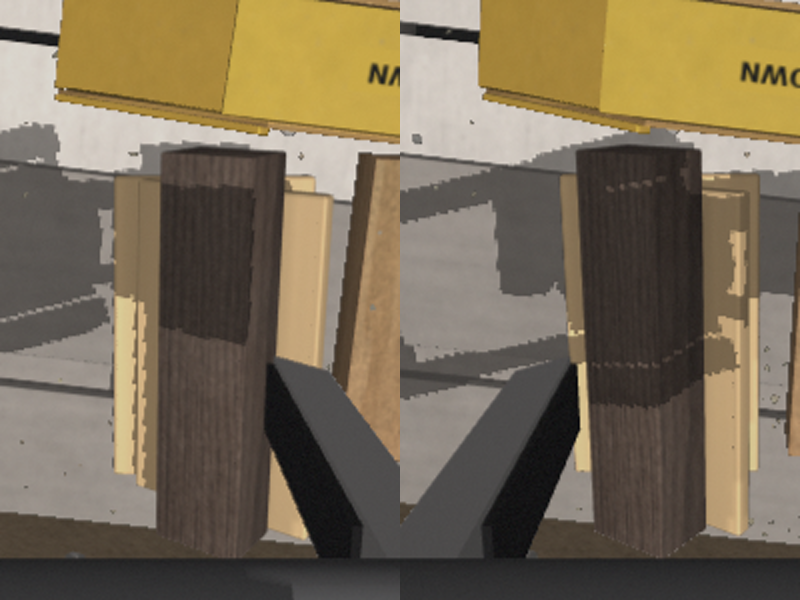

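Both crops show the long piece clear on the rest. In the left crop the top face runs from u 160 to about 250, with the ridge and then the upper side face out to about 284. In the right crop the lower edge is at 577–596, the ridge at about 652–660 and the outer edge at 698–704.

```bash
python3 - <<'E'
from h import *
import pickle
A=pickle.load(open("w6.pkl","rb"));B=pickle.load(open("w7.pkl","rb"))
fa=lambda p:(260+p[0]/2,100+p[1]/2); fb=lambda p:(150+(p[0]-400)/2,100+p[1]/2)
for n,a,b in(("lowL",(162,154),(577,152)),("lowR",(157,528),(596,540)),("ridgeL",(255,154),(652,152)),("ridgeM",(246,345),(656,345)),("ridgeR",(240,557),(660,557)),("outL",(284,152),(698,150)),("outR",(268,540),(704,528))):
    X,e=tri([(A,fa(a)),(B,fb(b))]);print(n,X.round(1),round(e,1))
# edges of dark piece per row, automatic
for f,c0,c1 in(("w6",320,400),("w7",225,310)):
  g=cv2.GaussianBlur(cv2.cvtColor(cv2.imread(f"pics/{f}.png"),cv2.COLOR_BGR2GRAY),(1,5),0).astype(float)
  for r in(200,300,320,330):print(f,r,g[r-3:r+4,c0:c1].mean(0).astype(int)[::2].tolist())
E
```

```text
lowL [577.5 355.8  69.2] 0.1
lowR [600.5 168.6  70.2] 3.6
ridgeL [613.1 362.9  98.9] 0.0
ridgeM [622.6 281.   99.1] 0.6
ridgeR [634.4 183.1 106.9] 0.8
outL [630.9 363.1  69.5] 0.0
outR [653.8 177.8  74.8] 2.0
w6 200 [120, 118, 116, 115, 115, 110, 113, 113, 114, 113, 67, 50, 49, 49, 45, 50, 46, 52, 51, 51, 50, 49, 50, 52, 53, 50, 56, 52, 54, 51, 50, 53, 48, 48, 65, 68, 63, 62, 65, 53]
w6 300 [199, 197, 194, 174, 108, 180, 152, 114, 114, 103, 59, 71, 63, 68, 69, 73, 68, 72, 72, 67, 68, 74, 71, 78, 73, 83, 73, 78, 79, 76, 78, 69, 74, 67, 67, 65, 43, 21, 19, 20]
w6 320 [198, 196, 193, 160, 120, 179, 121, 113, 114, 91, 62, 71, 60, 72, 69, 77, 67, 67, 77, 75, 71, 75, 72, 77, 71, 76, 78, 72, 80, 77, 84, 70, 73, 66, 67, 62, 56, 40, 23, 18]
w6 330 [198, 196, 193, 140, 131, 179, 134, 114, 113, 85, 63, 72, 62, 68, 66, 71, 63, 69, 75, 73, 71, 77, 77, 79, 69, 74, 78, 70, 78, 80, 79, 72, 70, 69, 66, 58, 61, 58, 155, 103]
w7 200 [84, 85, 84, 115, 118, 115, 114, 62, 44, 52, 43, 50, 46, 50, 49, 52, 48, 46, 53, 48, 54, 50, 54, 47, 53, 47, 44, 39, 43, 43, 44, 38, 40, 41, 42, 37, 35, 34, 98, 106, 112, 115, 121]
w7 300 [37, 23, 20, 18, 18, 18, 17, 107, 192, 178, 46, 52, 49, 53, 49, 49, 51, 50, 52, 51, 47, 54, 51, 49, 48, 51, 51, 49, 48, 56, 66, 61, 65, 64, 63, 55, 56, 57, 58, 154, 162, 164, 165]
w7 320 [19, 19, 17, 17, 19, 19, 80, 187, 193, 190, 88, 68, 59, 69, 68, 78, 66, 72, 75, 70, 74, 72, 72, 73, 75, 73, 74, 83, 66, 72, 73, 65, 66, 66, 65, 55, 56, 58, 60, 152, 161, 162, 164]
w7 330 [18, 18, 18, 20, 85, 141, 141, 193, 193, 190, 125, 66, 59, 65, 66, 69, 66, 68, 68, 70, 77, 74, 75, 68, 75, 68, 75, 82, 66, 73, 71, 66, 69, 68, 58, 56, 62, 59, 58, 151, 160, 162, 162]
```

Call:
{"name": "carry_out", "arguments": {
  "plan": [
    [[-0.72,-1.13,1.57],[0,0,0]],
    [[-0.72,-1.13,1.57],[0,0,0]],
    [[-0.72,-1.13,1.57],[0,0,0]],
    [[-0.72,-1.13,1.57],[0,0,0]],
    [[-0.72,-1.13,1.57],[0,0,0]],
    [[-0.72,-1.13,1.57],[0,0,0]],
    [[-0.72,-1.13,1.57],[0,0,0]],
    [[-0.72,-1.13,1.57],[0,0,0]]
  ]
}}

```text
time: 23.42
tcp_pos: [564.8, 260.6, 141.6]
tcp_rot: [[-0.118, 0.993, 0.002], [0.993, 0.118, 0.001], [0.0, 0.002, -1.0]]
force: [-0.3, 0.1, 0.3]
width: 70.2
gripper_force: 0.0
```

Call:
{"name": "carry_out", "arguments": {
  "plan": [
    [[0,0,0],[-0.102,0,0]],
    [[0,0,0],[-0.102,0,0]],
    [[0,0,0],[-0.102,0,0]],
    [[0,0,0],[-0.102,0,0]],
    [[0,0,0],[-0.102,0,0]],
    [[0,0,0],[-0.102,0,0]],
    [[0,0,0],[0,0,0]],
    [[0,0,0],[0,0,0]],
    [[0,0,0],[0,0,0]]
  ]
}}

```text
time: 24.17
tcp_pos: [567.7, 261.6, 143.3]
tcp_rot: [[-0.118, 0.812, 0.572], [0.993, 0.096, 0.069], [0.001, 0.576, -0.817]]
force: [-0.1, -0.2, 0.5]
width: 69.8
gripper_force: 0.0
```

```bash
python3 - <<'E'
from h import *
import pickle
c=robot.calibration("wrist");im=robot.capture("wrist")[:,:,::-1]
cv2.imwrite("pics/w8.png",im);pickle.dump(c,open("w8.pkl","wb"))
s=robot.state();p=s["tcp_pos"];R=s["tcp_rot"];print(s["time"],p,R.round(3).tolist())
print("shift tool mm",R.T@(np.array([622.9,266.6,59.4])-p))
y=np.array([.813,.098,.574]);print("y err",R.T@y)
# dark piece in tilted view: columns profile + expected edge columns for top face
g=cv2.cvtColor(im,cv2.COLOR_BGR2GRAY).astype(float)
K=np.array(c["K"]);W=np.array(c["world_from_camera"])
def pj(X):
    q=W[:3,:3].T@(X-W[:3,3]);return (K@[q[0]/-q[2],-q[1]/-q[2],1])[:2].round(1)
lx=np.array([-.12,.993,0]);tc=np.array([607.5,264.7,81.5])
for t in(-95,0,50,95):print(t,pj(tc+t*lx-22.5*y),pj(tc+t*lx+22.5*y))
for r in(150,200,240,270):print(r,g[r-2:r+3,240:400].mean(0).astype(int)[::4].tolist())
print("col314",g[60:380:6,310:320].mean(1).astype(int).tolist())
E
```

```text
24.2167 [568.77698738 261.79836572 143.9042101 ] [[-0.117, 0.811, 0.573], [0.993, 0.095, 0.069], [0.001, 0.577, -0.816]]
shift tool mm [ -1.69410144  -4.45920101 100.35219608]
y err [0.00267763 1.00001169 0.0042943 ]
-95 [276.8 390.4] [342.6 390.2]
0 [273.  256.9] [344.8 256.7]
50 [270.8 176.5] [346.1 176.4]
95 [268.5  97. ] [347.4  96.9]
150 [125, 123, 120, 116, 115, 113, 112, 102, 82, 77, 81, 75, 80, 77, 83, 76, 91, 83, 85, 86, 87, 91, 94, 88, 85, 93, 81, 184, 191, 190, 189, 190, 190, 136, 140, 146, 137, 142, 132, 135]
200 [127, 126, 121, 117, 114, 113, 112, 111, 73, 72, 82, 75, 82, 77, 86, 80, 83, 81, 85, 85, 90, 93, 84, 86, 89, 87, 111, 185, 188, 188, 189, 189, 192, 144, 153, 147, 145, 142, 138, 150]
240 [128, 127, 124, 118, 114, 112, 111, 110, 71, 73, 80, 77, 83, 79, 84, 83, 84, 82, 87, 86, 89, 89, 83, 89, 82, 93, 134, 185, 187, 187, 188, 180, 143, 143, 147, 143, 141, 141, 141, 136]
270 [127, 127, 125, 120, 115, 112, 110, 110, 89, 50, 76, 69, 88, 76, 81, 81, 78, 83, 81, 83, 91, 87, 89, 86, 89, 87, 156, 185, 186, 186, 187, 186, 138, 142, 147, 148, 146, 146, 140, 158]
col314 [149, 68, 61, 63, 55, 55, 100, 85, 85, 90, 90, 85, 87, 88, 89, 86, 88, 87, 90, 87, 87, 86, 87, 85, 83, 86, 84, 86, 85, 83, 87, 85, 85, 83, 86, 83, 84, 76, 79, 81, 79, 82, 82, 77, 81, 85, 78, 77, 82, 80, 76, 79, 76, 78]
```

The predicted edges match the tilted view to within about a pixel, so I'll go in.

Call:
{"name": "carry_out", "arguments": {
  "plan": [
    [[-0.1,-0.2,2],[0,0,0]],
    [[-0.1,-0.2,2],[0,0,0]],
    [[0,-0.05,2],[0,0,0]],
    [[0,0,1.5],[0,0,0]],
    [[0,0,1.2],[0,0,0]],
    [[0,0,0.8],[0,0,0]],
    [[0,0,0.5],[0,0,0]],
    [[0,0,0],[0,0,0]],
    [[0,0,0],[0,0,0]]
  ]
}}

```text
time: 24.97
tcp_pos: [620.9, 265.5, 57.1]
tcp_rot: [[-0.117, 0.812, 0.571], [0.993, 0.096, 0.068], [0.0, 0.575, -0.818]]
force: [0.5, 0.2, 0.4]
width: 70.1
gripper_force: 0.0
```

Call:
{"name": "carry_out", "arguments": {
  "plan": [
    [[0,0,0],[0,0,0]],
    [[0,0,0],[0,0,0]],
    [[0,0,0],[0,0,0]],
    [[0,0,0],[0,0,0]],
    [[0,0,0],[0,0,0]],
    [[0,0,0],[0,0,0]]
  ],
  "claw": 3,
  "squeeze": 35
}}

```text
time: 25.47
tcp_pos: [621.1, 265.9, 58.0]
tcp_rot: [[-0.118, 0.811, 0.573], [0.993, 0.096, 0.069], [0.001, 0.577, -0.817]]
force: [1.0, 0.6, 4.3]
width: 44.9
gripper_force: 35.0
```

Call:
{"name": "carry_out", "arguments": {
  "plan": [
    [[0,0,-1],[0,0,0]],
    [[0,0,-2],[0,0,0]],
    [[0,0,-2.5],[0,0,0]],
    [[0,0,-2.5],[0,0,0]],
    [[0,0,-3],[0,0,0]],
    [[0,0,-3],[0,0,0]],
    [[0,0,0],[0,0,0]],
    [[0,0,0],[0,0,0]]
  ]
}}

```text
time: 26.13
tcp_pos: [539.4, 256.1, 171.6]
tcp_rot: [[-0.118, 0.812, 0.571], [0.993, 0.096, 0.068], [0.0, 0.575, -0.818]]
force: [1.7, 0.7, -2.9]
width: 45.0
gripper_force: 35.0
```

Call:
{"name": "carry_out", "arguments": {
  "plan": [
    [[0,0,0],[0.102,0,0]],
    [[0,0,0],[0.102,0,0]],
    [[0,0,0],[0.102,0,0]],
    [[0,0,0],[0.102,0,0]],
    [[0,0,0],[0.102,0,0]],
    [[0,0,0],[0.102,0,0]],
    [[0,0,0],[0,0,0.025]],
    [[0,0,0],[0,0,0]],
    [[0,0,0],[0,0,0]]
  ]
}}

```text
time: 26.88
tcp_pos: [539.3, 255.2, 167.8]
tcp_rot: [[-0.093, 0.996, -0.005], [0.996, 0.093, -0.002], [-0.001, -0.005, -1.0]]
force: [-0.2, -0.2, -2.1]
width: 44.8
gripper_force: 35.0
```

```bash
python3 - <<'E'
from h import *
import pickle
c=robot.calibration("wrist");im=robot.capture("wrist")[:,:,::-1]
cv2.imwrite("pics/w9.png",im);pickle.dump(c,open("w9.pkl","wb"))
s=robot.state();p=s["tcp_pos"];R=s["tcp_rot"];print(s["time"],p,R.round(3).tolist(),s["width"],s["gripper_force"])
t=np.array([546.1+55.5*.9957-57*.093,-144+55.5*.093+57*.9957]);print(t,R.T@np.append(t-p[:2],0))
g=cv2.cvtColor(im,cv2.COLOR_BGR2GRAY).astype(float)
for r in(100,150,200,240):print(r,g[r-2:r+3,200:440].mean(0).astype(int)[::4].tolist())
print("col314",g[0:480:6,310:320].mean(1).astype(int).tolist())
K=np.array(c["K"]);W=np.array(c["world_from_camera"])
def pj(X):
    q=W[:3,:3].T@(X-W[:3,3]);return (K@[q[0]/-q[2],-q[1]/-q[2],1])[:2].round(1)
for t in(-95,95):print([pj(p+R@[t,k,-27]) for k in(-22.5,22.5)])
E
```

```text
26.9333 [538.98517907 255.43515967 168.51677189] [[-0.093, 0.996, -0.004], [0.996, 0.093, -0.001], [-0.001, -0.004, -1.0]] 44.427711943332795 34.99780833721161
[596.06035 -82.0836 ] [-3.41366106e+02  2.54091079e+01  2.16537397e-01]
100 [172, 172, 171, 170, 170, 171, 171, 171, 170, 75, 228, 228, 230, 96, 108, 97, 106, 109, 84, 93, 106, 103, 98, 106, 110, 100, 97, 101, 99, 96, 105, 99, 106, 110, 101, 94, 103, 109, 103, 105, 111, 99, 93, 100, 99, 79, 225, 224, 226, 229, 227, 225, 222, 225, 226, 229, 229, 228, 228, 224]
150 [171, 171, 169, 170, 170, 168, 169, 170, 171, 170, 170, 172, 173, 93, 105, 102, 104, 106, 94, 93, 104, 102, 92, 99, 104, 90, 97, 112, 106, 99, 107, 98, 101, 107, 101, 99, 110, 115, 94, 98, 100, 96, 109, 102, 94, 200, 174, 182, 169, 148, 131, 144, 186, 186, 181, 187, 197, 200, 199, 196]
200 [97, 98, 99, 97, 98, 99, 98, 99, 100, 100, 101, 102, 101, 101, 61, 66, 58, 62, 63, 58, 61, 60, 58, 63, 65, 62, 60, 61, 62, 59, 60, 111, 100, 107, 108, 98, 105, 110, 104, 99, 105, 100, 109, 99, 93, 134, 143, 151, 149, 160, 182, 184, 186, 188, 197, 196, 199, 200, 199, 193]
240 [98, 99, 96, 96, 97, 99, 98, 98, 97, 98, 98, 99, 98, 100, 58, 64, 57, 62, 66, 56, 63, 64, 70, 67, 69, 63, 60, 62, 66, 60, 92, 103, 100, 100, 106, 104, 108, 98, 93, 102, 111, 93, 96, 97, 106, 131, 124, 120, 116, 115, 179, 185, 184, 192, 197, 197, 200, 199, 197, 191]
col314 [195, 186, 189, 179, 182, 136, 120, 149, 170, 112, 152, 104, 101, 102, 99, 93, 98, 98, 97, 99, 100, 99, 102, 103, 102, 104, 104, 105, 104, 106, 104, 100, 81, 61, 60, 62, 60, 62, 62, 63, 67, 61, 60, 61, 60, 61, 58, 62, 61, 61, 60, 61, 63, 59, 61, 62, 61, 60, 59, 58, 57, 57, 58, 59, 48, 55, 60, 62, 64, 63, 61, 73, 57, 55, 54, 54, 55, 56, 78, 89]
[array([262.3, 518.3]), array([362.3, 518.4])]
[array([244.6,  64.7]), array([378.1,  64.7])]
```

Call:
{"name": "carry_out", "arguments": {
  "plan": [
    [[-2.5,0.2,0],[0,0,0]],
    [[-3.5,0.3,0],[0,0,0]],
    [[-3.8,0.3,0],[0,0,0]],
    [[-3.8,0.3,0],[0,0,0]],
    [[-3.8,0.3,0],[0,0,0]],
    [[-3.8,0.3,0],[0,0,0]],
    [[-3.8,0.3,0],[0,0,0]],
    [[-3.8,0.3,0],[0,0,0]],
    [[-3,0.2,0],[0,0,0]],
    [[-2.3,0,0],[0,0,0]]
  ]
}}

```text
time: 27.77
tcp_pos: [596.1, -83.8, 170.8]
tcp_rot: [[-0.092, 0.996, 0.0], [0.996, 0.092, -0.001], [-0.001, 0.0, -1.0]]
force: [-0.1, -0.0, -2.1]
width: 44.4
gripper_force: 35.0
```

Call:
{"name": "carry_out", "arguments": {
  "plan": [
    [[0,0,2],[0,0,0]],
    [[0,0,2],[0,0,0]],
    [[0,0,2],[0,0,0]],
    [[0,0,0],[0,0,0]],
    [[0,0,0],[0,0,0]],
    [[0,0,0],[0,0,0]]
  ]
}}

```text
time: 28.27
tcp_pos: [597.0, -81.0, 112.0]
tcp_rot: [[-0.094, 0.996, 0.001], [0.996, 0.094, -0.0], [-0.001, 0.001, -1.0]]
force: [0.2, -0.4, -2.6]
width: 45.0
gripper_force: 35.0
```

```bash
python3 - <<'E'
from h import *
c=robot.calibration("wrist");im=robot.capture("wrist")[:,:,::-1]
cv2.imwrite("pics/w10.png",im)
s=robot.state();p=s["tcp_pos"];R=s["tcp_rot"];print(s["time"],p,R.round(3).tolist(),loc(p),s["width"])
g=cv2.cvtColor(im,cv2.COLOR_BGR2GRAY).astype(float)
# left end edge of the piece on its top plane
col=g[0:200,305:325].mean(1);d=np.diff(cv2.GaussianBlur(col.reshape(-1,1),(1,7),0)[:,0]);r=np.argsort(d)[:8];print(sorted(r.tolist()))
for r in(sorted(r.tolist())):print(r,np.round(loc(onz(c,(315,r),p[2]+27)),1))
# tray left wall inner rim / divider: project expectations, tab in scene view
S=robot.calibration("scene");a=robot.capture("scene")[:,:,::-1];cv2.imwrite("pics/s2.png",a)
E
```

```text
28.3167 [597.62066839 -81.21331887 112.68590333] [[-0.094, 0.996, 0.003], [0.996, 0.094, -0.001], [-0.001, 0.003, -1.0]] (np.float64(57.128775633840924), np.float64(57.730837461980556)) 44.662521719729405
[51, 56, 57, 59, 60, 61, 62, 63]
51 [ 57.2 157.5]
56 [ 57.2 155.9]
57 [ 57.2 155.6]
59 [ 57.2 155. ]
60 [ 57.2 154.7]
61 [ 57.2 154.4]
62 [ 57.2 154. ]
63 [ 57.2 153.7]
```

Call:
{"name": "carry_out", "arguments": {
  "plan": [
    [[-0.1,-0.1,2],[0,0,0]],
    [[-0.1,0,2],[0,0,0]],
    [[0,0,2],[0,0,0]],
    [[0,0,1.5],[0,0,0]],
    [[0,0,1],[0,0,0]],
    [[0,0,0.6],[0,0,0]],
    [[0,0,0.4],[0,0,0]],
    [[0,0,0],[0,0,0]],
    [[0,0,0],[0,0,0]],
    [[0,0,0],[0,0,0]]
  ]
}}

```text
time: 29.2
tcp_pos: [596.9, -83.6, 17.2]
tcp_rot: [[-0.093, 0.996, 0.002], [0.996, 0.093, -0.001], [-0.001, 0.002, -1.0]]
force: [0.0, 0.0, -1.6]
width: 44.7
gripper_force: 35.0
```

Call:
{"name": "carry_out", "arguments": {
  "plan": [
    [[0,0,0.2],[0,0,0]],
    [[0,0,0],[0,0,0]],
    [[0,0,0],[0,0,0]]
  ]
}}

```text
time: 29.45
tcp_pos: [596.0, -83.4, 14.2]
tcp_rot: [[-0.093, 0.996, 0.0], [0.996, 0.093, -0.0], [-0.0, 0.0, -1.0]]
force: [0.0, -0.3, -3.1]
width: 44.6
gripper_force: 35.0
```

Call:
{"name": "carry_out", "arguments": {
  "plan": [
    [[0,0,0.1],[0,0,0]],
    [[0,0,0.1],[0,0,0]],
    [[0,0,0],[0,0,0]],
    [[0,0,0],[0,0,0]]
  ]
}}

```text
time: 29.78
tcp_pos: [595.7, -83.3, 11.8]
tcp_rot: [[-0.093, 0.996, -0.0], [0.996, 0.093, 0.0], [0.0, -0.0, -1.0]]
force: [0.1, 0.8, -1.9]
width: 44.2
gripper_force: 35.0
```

Call:
{"name": "carry_out", "arguments": {
  "plan": [
    [[0,0,0.1],[0,0,0]],
    [[0,0,0],[0,0,0]],
    [[0,0,0],[0,0,0]]
  ]
}}

```text
time: 30.03
tcp_pos: [595.9, -83.4, 11.7]
tcp_rot: [[-0.093, 0.996, 0.0], [0.996, 0.093, -0.0], [-0.0, 0.0, -1.0]]
force: [-2.2, 0.5, 4.6]
width: 44.7
gripper_force: 35.0
```

Contact with the floor (force up by 6.5 N). Release and lift away.

Call:
{"name": "carry_out", "arguments": {
  "plan": [
    [[0,0,0],[0,0,0]],
    [[0,0,0],[0,0,0]],
    [[0,0,0],[0,0,0]],
    [[0,0,0],[0,0,0]]
  ],
  "claw": 6.2
}}

```text
time: 30.37
tcp_pos: [596.1, -83.4, 10.9]
tcp_rot: [[-0.093, 0.996, 0.0], [0.996, 0.093, -0.0], [-0.0, 0.0, -1.0]]
force: [-1.2, 0.2, 1.1]
width: 61.6
gripper_force: 0.0
```

Call:
{"name": "carry_out", "arguments": {
  "plan": [
    [[0,0,-1.5],[0,0,0]],
    [[0,0,-3],[0,0,0]],
    [[0,0,-4],[0,0,0]],
    [[0,0,-4],[0,0,0]],
    [[0,0,-4],[0,0,0]],
    [[0,0,-4],[0,0,0]],
    [[0,0,-4],[0,0,0]],
    [[0,0,-4],[0,0,0]],
    [[0,0,-3],[0,0,0]],
    [[0,0,-2],[0,0,0]]
  ]
}}

```text
time: 31.2
tcp_pos: [597.1, -83.7, 351.0]
tcp_rot: [[-0.093, 0.996, 0.007], [0.996, 0.093, -0.002], [-0.003, 0.007, -1.0]]
force: [0.5, 0.2, 0.6]
width: 62.0
gripper_force: 0.0
```

Call:
{"name": "carry_out", "arguments": {
  "plan": [
    [[0,-1,0],[0,0,0]],
    [[0,-2,0],[0,0,0]],
    [[0,-2,0],[0,0,0]],
    [[0,0,0],[0,0,0]],
    [[0,0,0],[0,0,0]],
    [[0,0,0],[0,0,0]]
  ]
}}

```text
time: 31.7
tcp_pos: [546.6, -88.0, 346.0]
tcp_rot: [[-0.093, 0.996, 0.001], [0.996, 0.093, -0.0], [-0.0, 0.001, -1.0]]
force: [0.3, -0.0, 0.6]
width: 62.0
gripper_force: 0.0
```

```bash
python3 - <<'E'
from h import *
c=robot.calibration("wrist");im=robot.capture("wrist")[:,:,::-1];cv2.imwrite("pics/w11.png",im)
p=robot.state()["tcp_pos"];print(robot.state()["time"],p)
h=cv2.cvtColor(im,cv2.COLOR_BGR2HSV)
K=np.array(c["K"]);W=np.array(c["world_from_camera"])
def pj(l,z):
    a=.093;X=np.array([546.1+l[0]*np.cos(a)-l[1]*np.sin(a),-144+l[0]*np.sin(a)+l[1]*np.cos(a),z])
    q=W[:3,:3].T@(X-W[:3,3]);return (K@[q[0]/-q[2],-q[1]/-q[2],1])[:2]
# rectify the tray at height z: 1px=2mm, x right, y up
def rect(z):
    s=np.float32([pj(l,z) for l in((-114,166),(114,166),(114,-166),(-114,-166))])
    return cv2.warpPerspective(im,cv2.getPerspectiveTransform(s,np.float32([(0,0),(114,0),(114,166),(0,166)])),(114,166))
g=lambda z:cv2.cvtColor(rect(z),cv2.COLOR_BGR2GRAY)
for n,z,x in(("far long/short",41,55),("near flat",31,-55),("near tabs",85,-55),("far tabs",85,52)):
    k=int((x+114)/2);print(n,[(166-2*i,int(v)) for i,v in enumerate(g(z)[:,k-4:k+5].mean(1))][::3])
for n,z,y in(("long x",41,60),("short x",48,-90),("flat x",31,-60),("block x",56,86)):
    k=int((166-y)/2);print(n,[(2*i-114,int(v)) for i,v in enumerate(g(z)[k-3:k+4].mean(0))][::3])
E
```

```text
31.75 [546.74601857 -88.01679946 345.8804594 ]
far long/short [(166, 145), (160, 137), (154, 193), (148, 85), (142, 87), (136, 86), (130, 88), (124, 87), (118, 87), (112, 87), (106, 86), (100, 85), (94, 86), (88, 84), (82, 85), (76, 81), (70, 72), (64, 70), (58, 70), (52, 73), (46, 68), (40, 65), (34, 69), (28, 65), (22, 67), (16, 68), (10, 68), (4, 80), (-2, 79), (-8, 81), (-14, 80), (-20, 79), (-26, 78), (-32, 78), (-38, 77), (-44, 81), (-50, 18), (-56, 18), (-62, 34), (-68, 38), (-74, 55), (-80, 112), (-86, 109), (-92, 105), (-98, 103), (-104, 109), (-110, 108), (-116, 107), (-122, 110), (-128, 107), (-134, 107), (-140, 109), (-146, 108), (-152, 106), (-158, 169), (-164, 141)]
near flat [(166, 166), (160, 85), (154, 197), (148, 197), (142, 190), (136, 184), (130, 184), (124, 181), (118, 184), (112, 184), (106, 185), (100, 183), (94, 127), (88, 107), (82, 104), (76, 104), (70, 102), (64, 102), (58, 101), (52, 101), (46, 101), (40, 100), (34, 98), (28, 96), (22, 78), (16, 26), (10, 19), (4, 31), (-2, 23), (-8, 82), (-14, 81), (-20, 82), (-26, 82), (-32, 97), (-38, 139), (-44, 135), 
[... 2582 characters left out ...]
139), (-30, 124), (-24, 105), (-18, 194), (-12, 195), (-6, 133), (0, 205), (6, 195), (12, 197), (18, 193), (24, 169), (30, 131), (36, 31), (42, 21), (48, 20), (54, 20), (60, 22), (66, 21), (72, 22), (78, 80), (84, 169), (90, 196), (96, 19), (102, 40), (108, 76)]
block x [(-114, 144), (-108, 214), (-102, 79), (-96, 195), (-90, 198), (-84, 188), (-78, 130), (-72, 110), (-66, 102), (-60, 104), (-54, 107), (-48, 104), (-42, 105), (-36, 119), (-30, 92), (-24, 152), (-18, 164), (-12, 176), (-6, 152), (0, 217), (6, 190), (12, 201), (18, 201), (24, 191), (30, 118), (36, 86), (42, 88), (48, 91), (54, 89), (60, 85), (66, 89), (72, 83), (78, 189), (84, 192), (90, 196), (96, 113), (102, 88), (108, 213)]
```

```bash
python3 -c "
from station import robot
print(robot.finish_job())"
```

```text
the job is handed in; nothing more can be done
None
```

I handed the job in after about 32 s: my last camera check showed all four offcuts in their assigned bays, with both dividers moved; the station gave no verdict, and I didn't re-measure the bystanders or how flat the pieces lie.

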